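Make up a spray tray and a gun-service tray

ROBOT

A 6-joint arm with a two-finger parallel gripper is mounted at the origin on the work surface; the furniture and walls round the work are solid. World frame = base frame: x ahead of the robot, y to its left, z up, the work surface at z = 0. Lengths are in m, angles in degrees, forces in N, time in s.
With the tool pointing down it reaches from about 0.375 to 0.75 m from the base axis. Payload 9 kg.
Tool frame: the origin (TCP) lies where the fingers leave the gripper's body, on its centre line; the fingertips stand 73 mm ahead of it and the grasp point (between the pads) lies 54 mm ahead of it (robot.tip_reach is the distance from the TCP to the fingertips, in m); z points along the fingers, y is the direction in which the jaws open and shut (so a half turn about z gives the same grasp; the last joint's range is limited). The gripper opens to 85 mm and grips with 20 to 120 N. Pads are 22 mm wide; open, the fingers measure 114 mm over their backs; the gripper's body (76 mm by 85 mm) begins 54 mm behind the grasp point. The pads swing forward as they close: fully open they stand 13 mm farther back than shut.
Start: joints at [64.074, 5.964, 5.575, 89.605, 0, 77.527], TCP at [0.14, 0.584, 0.304] pointing down, gripper open.
Joint ranges: [-171.21, 171.21], [-48.23, 106.86], [-62.78, 66.21], [-105.2, 120.99], [-86.42, 89.51], [-180, 180]. Speed limits (degrees/s): [127.2, 127.2, 147.25, 180, 180, 180].

INTERFACE

Orientations are given as [roll, pitch, yaw] about the fixed x, y, z axes, in that order (R = Rz(yaw) Ry(pitch) Rx(roll)).
In Python, from plant import robot gives the robot as it stands. Calls block until the motion is done:
- robot.move_pose(position, orientation): joint-space move of the TCP to a pose.
- robot.line_to(position, vel=0.15, rotation=None, guard=None): straight line of the TCP; rotation=None keeps the orientation; vel is the mean speed in m/s. With guard (N) it stops when the force on the tool has changed by that much, and returns True; else False.
- robot.goto_joints(angles): joint-space move.
- robot.set_gripper(opening): finger opening in m; the grip force is fixed at half the most; returns when the fingers have stopped.
- robot.pause(seconds).
- robot.ik(position, orientation): joint angles nearest the present ones, or None.
- robot.observe(): the state.
- robot.grab_frame(name): name is "scene" or "top" or "wrist"; returns the picture (420x560x3 uint8, blue, green, red); there is no depth.
- robot.get_calibration(name): a dict with "vertical_fov" (degrees; the focal length in pixels is half the picture's height over the tangent of half this angle, whatever the lens; pixels are square), "cx", "cy" (the principal point, pixels), "rvec" (rotation vector, rad) and "tvec" (3), from world to camera coordinates, as OpenCV has them. Camera axes: x right, y down, z forward; pixel columns grow to the right and rows downward; lengths in m; the calibration is good to about 2 mm. A picture is of the moment at which its call begins: read the wrist's pose just before it. get_calibration takes no time and is no camera call; for the wrist camera it gives the pose at the moment of the call.
A pose or a line that the arm cannot do raises robot.IKError and nothing moves.
- robot.job_done(): hands the job in, once; it reports no verdict.
The state is a dict: "time": time; "q": joint angles; "qvel": joint speeds; "joint_torque": joint torques, N m; "tool_pos": TCP position; "tcp_rot": TCP orientation; "ft_force": force on the tool from outside, world axes, zero at the start; "torque": the same for the moment, N m; "gripper_width": finger opening in m.
Only numpy, scipy, OpenCV 4.12 (cv2) and the standard library are available. Lean on these libraries where they do the work, as an engineer would, in place of code of your own. Each camera call takes 0.05 s, during which the arm holds its last target.

TASK

Make up the two kit trays for the spray gun: the spray tray, with two small round cut-outs, gets the full tin of paint, the air cap and the fluid nozzle, and the service tray, with an oblong cut-out, gets the empty tin (to soak parts in) and the small box of seals. The two tins look alike, so lift one to feel whether it is full. Seat every piece upright in its own cut-out, let go, and leave the open cup of mixed paint standing where it is.

Things in the scene. Friction and masses are not known exactly. Their poses are not given: they have to be found in the camera images.
- tin_a: lidded quarter-litre tin, white with a dark blue stripe on its label, grey metal lid; 67 mm diameter, 73 mm tall, upright; origin at the centre of its underside, z up. tin_a and tin_b look exactly alike: one is full (about 0.36 kg), the other empty (about 0.08 kg), and which is which shows only when lifted. Grip round the body.
- tin_b: lidded quarter-litre tin, white with a dark blue stripe on its label, grey metal lid; 67 mm diameter, 73 mm tall, upright; origin at the centre of its underside, z up. tin_a and tin_b look exactly alike: one is full (about 0.36 kg), the other empty (about 0.08 kg), and which is which shows only when lifted. Grip round the body.
- air_cap: spray gun air cap: round brass-coloured ring, 30 mm diameter and 12 mm tall, with a white top and two horns up to 24 mm; stands ring down. Origin at the centre of its underside, z up. Grip the ring, low down: the horns give no hold. About 40 g.
- fluid_nozzle: fluid nozzle: small brass-coloured hexagon with a cone on top, 14 to 16 mm across and 26 mm tall, standing point up; the hexagon makes the lower 10 mm. Origin at the centre of its underside, z up. About 30 g.
- seal_box: small box of seals, plain red-brown, 40 (x) x 70 (y) x 22 (z) mm, lying flat. Origin at the centre of its underside. Grip across its 40 mm width. About 60 g.
- spray_tray: spray tray, fixed, 104 x 190 mm, 12 mm thick: black lining in a bright metal rim, grey-floored cut-outs 5 mm deep (their floors 7 mm above the bench). Origin at the centre of its underside, y along the length. Round cut-outs (x, y of their centres): tin 84 mm wide at (0, 46) mm, air cap 48 mm wide at (-21, -45), fluid nozzle 32 mm wide at (26, -45).
- service_tray: service tray, fixed, 104 x 190 mm, 12 mm thick: black lining in a bright metal rim, grey-floored cut-outs 5 mm deep (their floors 7 mm above the bench). Origin at the centre of its underside, y along the length. Cut-outs (x, y of their centres): tin, round, 84 mm wide at (0, 46) mm; seal box, oblong, 58 (x) x 86 (y) mm at (0, -44); the box may lie either way round.
- paint_cup: open clear graduated cup of pink mixed paint, 75 mm wide at the rim, 86 mm tall, loose; origin at the centre of its underside. To be left standing where it is.

How it is judged:
By the outcome, as a careful person would: the job done as asked, in the order asked, and still so for the second after the job is handed in, with the robot touching nothing.
It also fails if it takes over 120 s, if anything falls off the work surface, if the arm or the gripper's body presses on something with over 40 N, if the wrist force passes 120 N, or if a joint passes its speed limit or range.

## Working session

There is one attempt and no reset: what is moved stays moved. The work goes in short steps, each a Python script; the robot and the scene stay as the last script left them, time stands still between calls to the robot, and variables do not carry over. Pictures are saved under pics/ and viewed, and the job is handed in when it is done.

```bash
ls; mkdir -p pics; python3 - <<'E'
from plant import robot
import cv2
for n in ["scene","top","wrist"]:
    c=robot.get_calibration(n); print(n,c)
    cv2.imwrite(f"pics/{n}0.png",robot.grab_frame(n))
s=robot.observe(); print(s)
E
```

```text
pics
scene {'vertical_fov': 43.20498607837284, 'cx': 277.05080382140903, 'cy': 209.58017005908124, 'rvec': array([ 0.2629152 ,  2.93473032, -0.95017331]), 'tvec': array([ 0.49115156, -0.0480153 ,  1.24216337])}
top {'vertical_fov': 51.51717463632969, 'cx': 279.9308251853865, 'cy': 206.14133055506036, 'rvec': array([ 2.18454084, -2.03489164,  0.21250212]), 'tvec': array([-0.01816625,  0.49580668,  1.04155853])}
wrist {'vertical_fov': 58.339850687947845, 'cx': 279.16868655410536, 'cy': 208.9614244938107, 'rvec': array([-2.255677  , -1.77910729, -0.28852265]), 'tvec': array([-0.60046538, -0.03992838,  0.380469  ])}
{'time': 0.15, 'q': array([6.40736018e+01, 5.99066683e+00, 5.53897137e+00, 8.96053368e+01,
       1.64457866e-03, 7.75267911e+01]), 'qvel': array([ 0.07253173, -0.05418886,  0.05542789,  0.10974114, -0.02252233,
       -0.06742773]), 'joint_torque': array([ 2.65755640e-03, -5.57356811e+01,  5.04006636e+01,  1.24747961e-02,
       -3.02110038e-04, -2.60455431e-05]), 'tool_pos': array([0.13949536, 0.58337883, 0.30331798]), 'tcp_rot': array([-1.79944669e+02, -1.39237668e-02,  1.66546803e+02]), 'ft_force': array([-0.11462133,  0.11907311,  0.01984565]), 'torque': array([-0.00922218, -0.01820646, -0.0588485 ]), 'gripper_width': 0.08553449835450831}
```

View pics/scene0.png

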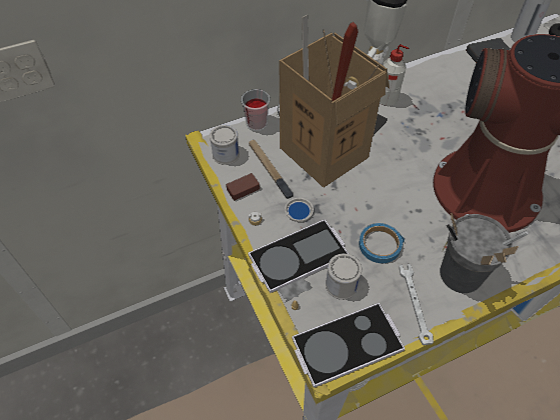

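View pics/top0.png

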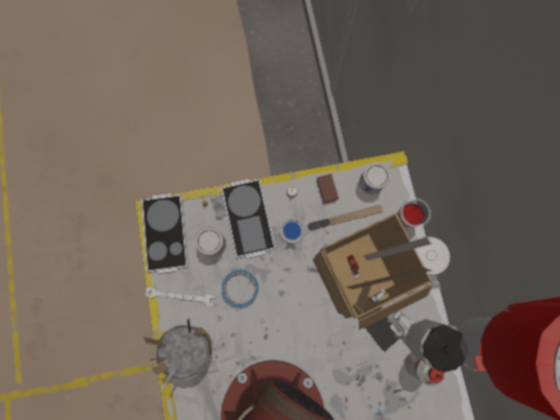

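View pics/wrist0.png

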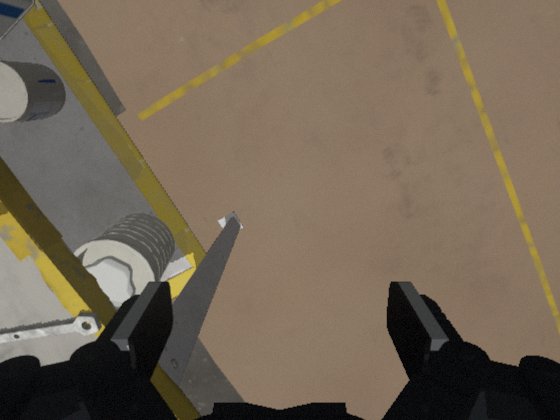

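The top view shows the spray tray at about (164,235) and the service tray at (248,220). The tin lids are at (375,177) and (209,241), the cup at (414,213), the box at (327,188), the air cap at (292,191) and the nozzle at about (205,204). Next I'll turn these into world positions.

```bash
cat > h.py <<'E'
import numpy as np, cv2
from plant import robot
def cam(c):
    f=210/np.tan(np.radians(c["vertical_fov"])/2)
    K=np.array([[f,0,c["cx"]],[0,f,c["cy"]],[0,0,1]]); R=cv2.Rodrigues(np.array(c["rvec"],float))[0]
    return K,R,np.array(c["tvec"],float).ravel()
def ray(c,uv,z):
    K,R,t=cam(c); uv=np.atleast_2d(np.array(uv,float))
    d=(np.linalg.inv(K)@np.c_[uv,np.ones(len(uv))].T); d=(R.T@d).T; o=-R.T@t
    return o+d*((z-o[2])/d[:,2])[:,None]
def proj(c,P):
    K,R,t=cam(c); p=(K@(R@np.atleast_2d(P).T+t[:,None])).T
    return p[:,:2]/p[:,2:]
E
python3 - <<'E'
from h import *
c=robot.get_calibration("top")
for n,p,z in [("tinL",(209,241),.073),("tinR",(375,177),.073),("cup",(414,213),.08),("box",(327,188),.022),("cap",(292,191),.015),("noz",(205,204),.02),
 ("spray",(164,235),.012),("serv",(248,220),.012),("base",(280,400),0),("cartTL",(398,222),.2),("blue can",(291,231),.03)]:
    print(n,ray(c,p,z)[0].round(3))
print(proj(c,[[0,0,0],[.14,.584,.23]]))
im=cv2.imread("pics/top0.png"); cv2.imwrite("pics/topA.png",cv2.resize(im[145:285,135:275],None,fx=4.2,fy=4.2,interpolation=cv2.INTER_CUBIC))
cv2.imwrite("pics/topB.png",cv2.resize(im[145:285,260:440],None,fx=4.2,fy=4.2,interpolation=cv2.INTER_CUBIC))
im=cv2.imread("pics/scene0.png"); cv2.imwrite("pics/sceneA.png",cv2.resize(im[80:390,180:420],None,fx=1.9,fy=1.9,interpolation=cv2.INTER_CUBIC))
E
```

```text
tinL [0.393 0.182 0.073]
tinR [ 0.582 -0.215  0.073]
cup [ 0.496 -0.31   0.08 ]
box [ 0.559 -0.101  0.022]
cap [ 0.546 -0.011  0.015]
noz [0.494 0.211 0.02 ]
spray [0.407 0.309 0.012]
serv [0.462 0.097 0.012]
base [ 0.031 -0.016  0.   ]
cartTL [ 0.448 -0.24   0.2  ]
blue can [ 0.438 -0.015  0.03 ]
[[272.34017763 413.31087723]
 [-21.60091294 344.8440986 ]]
```

View pics/topA.png

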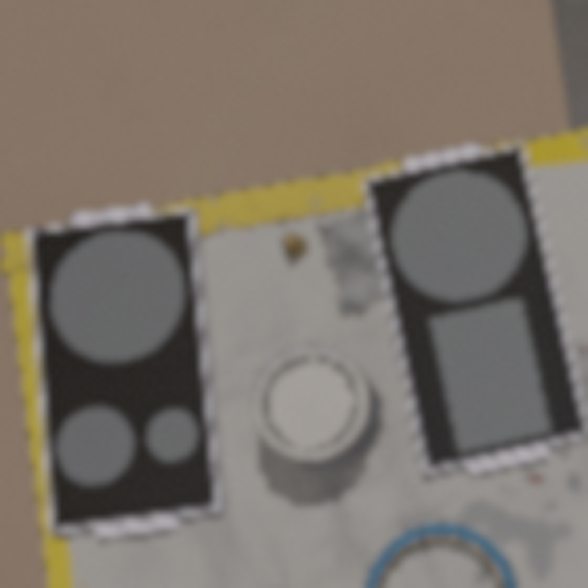

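View pics/topB.png

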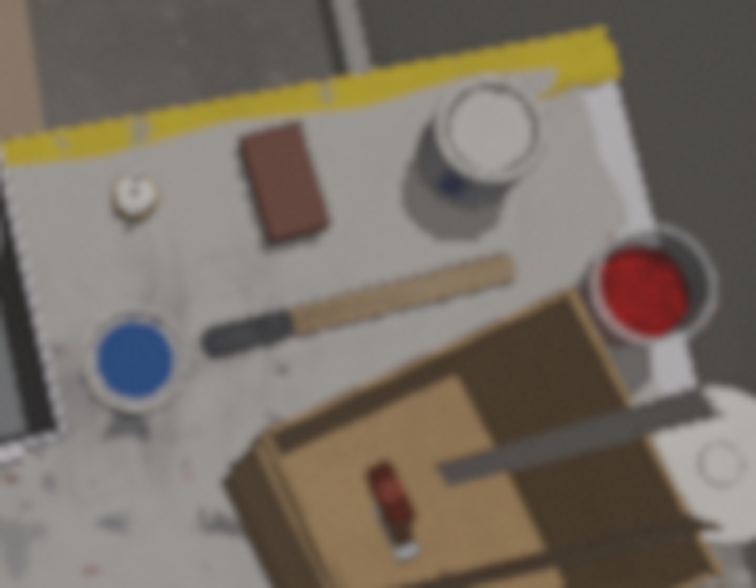

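View pics/sceneA.png

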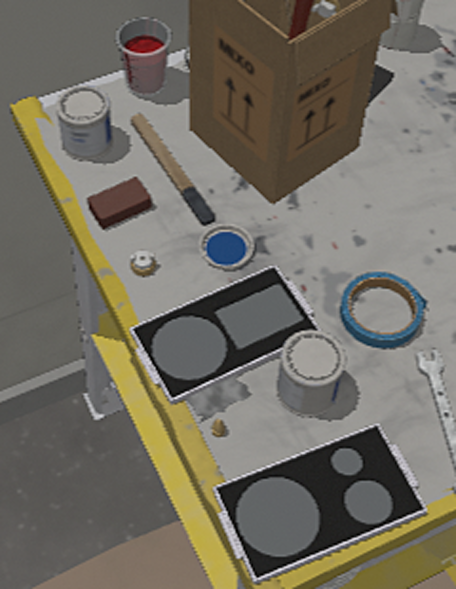

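Both trays have their local +y pointing roughly along world +x. I'll measure the positions properly, triangulate the carton height, and work out how the arm is built so I can check its clearance over the carton.

```bash
cat > det.py <<'E'
from h import *
c=robot.get_calibration("top"); s=4
im0=cv2.imread("pics/top0.png"); im=cv2.resize(im0,None,fx=s,fy=s,interpolation=cv2.INTER_CUBIC)
hsv=cv2.cvtColor(im,cv2.COLOR_BGR2HSV); g=im.max(2)
def pix(p): return (np.array(p,float)+.5)/s-.5
def roi(m,x0,y0,x1,y1):
    z=np.zeros_like(m); z[y0*s:y1*s,x0*s:x1*s]=m[y0*s:y1*s,x0*s:x1*s]; return z
def big(m,n=1):
    k,_=cv2.findContours(m,cv2.RETR_EXTERNAL,cv2.CHAIN_APPROX_NONE); return sorted(k,key=cv2.contourArea)[::-1][:n]
E
python3 - <<'E'
from det import *
def circ(k): 
    (x,y),ax,a=cv2.fitEllipse(k); return pix((x,y)),np.array(ax)/s
# trays: dark lining, holes
dark=((g<62)*255).astype(np.uint8)
res={}
for n,r in [("spray",(140,190,190,275)),("serv",(222,178,275,258))]:
    m=roi(dark,*r); m=cv2.morphologyEx(m,cv2.MORPH_CLOSE,np.ones((3,3),np.uint8))
    ks,h=cv2.findContours(m,cv2.RETR_CCOMP,cv2.CHAIN_APPROX_NONE)
    o=max(ks,key=cv2.contourArea); rect=cv2.minAreaRect(o)
    print(n,"rect",ray(c,pix(rect[0]),.012)[0].round(4),np.array(rect[1])/s)
    hs=[]
    for i,k in enumerate(ks):
        if h[0][i][3]>=0 and cv2.contourArea(k)>400:
            M=cv2.moments(k); p=pix((M['m10']/M['m00'],M['m01']/M['m00']))
            print("  hole",p.round(1),cv2.contourArea(k)/s/s,ray(c,p,.011)[0].round(4)); 
# box, nozzle, cap, tins
H,S,V=cv2.split(hsv)
def show(n,m,r,z):
    k=big(roi((m*255).astype(np.uint8),*r))[0]; M=cv2.moments(k); p=pix((M['m10']/M['m00'],M['m01']/M['m00']))
    rc=cv2.minAreaRect(k); print(n,p.round(1),cv2.contourArea(k)/s/s,ray(c,p,z)[0].round(4)); return rc,k
rc,k=show("box",(S>70)&((H<12)|(H>170)),(310,170,345,208),.022)
b=ray(c,pix(cv2.boxPoints(rc)),.015);print(b.round(3))
show("noz",(S>90),(198,197,214,212),.008)
show("cap",(g>185),(280,180,304,204),.018)
for n,r in [("tinL",(190,222,230,262)),("tinR",(358,158,395,198))]:
    rc,k=show(n,(g>160),r,.073); print(rc[1][0]/s,rc[1][1]/s, cv2.fitEllipse(k)[1])
print("S/V noz",hsv[204*s+2,204*s:208*s:4].tolist())
E
python3 - <<'E'
from h import *
for r,z in [(.4,.1),(.45,.1),(.6,.1),(.6,.2),(.6,.3),(.7,.1),(.7,.2)]:
    print(r,z,robot.ik([r,0,z],[180,0,180]))
E
```

```text
spray rect [0.4122 0.3104 0.012 ] [68.33185577 36.14640045]
serv rect [0.4372 0.1125 0.012 ] [48.2081337  18.01171684]
box [327.1 188.2] 342.03125 [ 0.5582 -0.1017  0.022 ]
[[ 0.585 -0.073  0.015]
 [ 0.6   -0.108  0.015]
 [ 0.535 -0.131  0.015]
 [ 0.521 -0.097  0.015]]
noz [204.6 202.9] 6.21875 [0.4995 0.2147 0.008 ]
0.4 0.1 [-18.9050013  -28.31691714 -45.97884805  72.33806909   0.
 -18.9050013 ]
0.45 0.1 [-16.73825676 -17.44764299 -37.76730343  69.68033957   0.
 -16.73825676]
0.6 0.1 [-12.47420171   9.72175967 -11.75018977  68.52805056   0.
 -12.47420171]
0.6 0.2 [-12.47420171   6.29552809  -4.87069881  78.8337731    0.
 -12.47420171]
0.6 0.3 [-12.47420171   5.91769272   5.11634135  89.19864862   0.
 -12.47420171]
0.7 0.1 [-10.66946139  26.55332318   8.38205611  71.82873293   0.
 -10.66946139]
0.7 0.2 [-10.66946139  23.91417263  15.54998286  81.63581023   0.
 -10.66946139]Traceback (most recent call last):
  File "<stdin>", line 25, in <module>
  File "<stdin>", line 20, in show
IndexError: list index out of range
```

```bash
python3 - <<'E'
from h import *
from scipy.optimize import least_squares
D=[]
for r in (.4,.45,.5,.6,.7):
  for z in (.1,.2,.3):
    q=robot.ik([r,0,z],[180,0,180])
    if q is not None: D.append([r,z,*np.radians(q[:3])])
D=np.array(D); rho=np.sqrt(D[:,0]**2-.1296**2)
A=np.c_[np.sin(D[:,3]),np.cos(D[:,3]-D[:,4]),np.sin(D[:,3]-D[:,4]),np.ones(len(D))]
print(np.linalg.lstsq(A,rho,rcond=None)[:2])
A=np.c_[np.cos(D[:,3]),-np.sin(D[:,3]-D[:,4]),np.cos(D[:,3]-D[:,4]),np.ones(len(D))]
print(np.linalg.lstsq(A,D[:,1],rcond=None)[:2])
from det import *
for n,r in [("spray",(164,215,1,1)),("x",(0,0,0,0))]: pass
for p in [(163,215),(157,232),(158,251),(176,248),(170,233),(244,200),(252,235),(243,218),(209,241),(209,252),(375,177),(292,191),(295,187),(204,203),(195,215)]:
    print(p,im0[p[1],p[0]].tolist(),hsv[p[1]*s,p[0]*s].tolist())
E
```

```text
(array([3.37100000e-01, 5.50500000e-01, 4.54000000e-02, 1.05864757e-15]), array([2.32258933e-31]))
(array([ 0.3371,  0.5505,  0.0454, -0.073 ]), array([1.5309081e-31]))
(163, 215) [103, 103, 102] [90, 2, 103]
(157, 232) [36, 39, 42] [15, 23, 44]
(158, 251) [105, 103, 103] [120, 2, 104]
(176, 248) [105, 104, 104] [120, 2, 105]
(170, 233) [37, 38, 42] [6, 30, 42]
(244, 200) [109, 108, 107] [90, 2, 108]
(252, 235) [109, 108, 108] [105, 5, 109]
(243, 218) [60, 61, 61] [30, 5, 56]
(209, 241) [152, 156, 161] [13, 14, 161]
(209, 252) [139, 143, 148] [13, 15, 149]
(375, 177) [156, 161, 166] [15, 15, 166]
(292, 191) [147, 152, 158] [15, 20, 152]
(295, 187) [140, 149, 156] [17, 23, 153]
(204, 203) [61, 89, 105] [20, 104, 113]
(195, 215) [141, 145, 149] [15, 14, 149]
```

```bash
python3 - <<'E'
from h import *
cs,ct=robot.get_calibration("scene"),robot.get_calibration("top")
def tri(a,b):
    Ka,Ra,ta=cam(cs);Kb,Rb,tb=cam(ct)
    X=cv2.triangulatePoints(Ka@np.c_[Ra,ta],Kb@np.c_[Rb,tb],np.array(a,float)[:,None],np.array(b,float)[:,None])[:,0]; X=X[:3]/X[3]
    return X.round(3), (proj(cs,X)-a).round(1), (proj(ct,X)-b).round(1)
print([ -cam(x)[1].T@cam(x)[2] for x in (cs,ct)])
for a,b in [((327,98),(323,250)),((280,67),(396,214)),((386,67),(360,325)),((335,37),(428,288)),((350,27),(353,260)),((306,17),(425,240)),((325,33),(430,270)),((350,27),(425,240)),((306,17),(430,270))]:
    print(a,b,*tri(a,b))
im=cv2.imread("pics/scene0.png"); cv2.imwrite("pics/sceneB.png",cv2.resize(im[0:200,230:430],None,fx=3,fy=3,interpolation=cv2.INTER_CUBIC))
im=cv2.imread("pics/top0.png"); cv2.imwrite("pics/topC.png",cv2.resize(im[200:390,300:470],None,fx=3.1,fy=3.1,interpolation=cv2.INTER_CUBIC))
E
```

```text
[array([0.60911449, 0.66994408, 0.98318849]), array([0.27325084, 0.00385645, 1.12085572])]
(327, 98) (323, 250) [ 0.377 -0.08   0.272] [[3.1 0.9]] [[ 2.2 -4.3]]
(280, 67) (396, 214) [ 0.453 -0.222  0.248] [[-0.9 -0.3]] [[-0.6  1.3]]
(386, 67) (360, 325) [ 0.237 -0.156  0.266] [[1.7 0.4]] [[ 1.4 -2.5]]
(335, 37) (428, 288) [ 0.314 -0.287  0.255] [[0.9 0.3]] [[ 0.7 -1.4]]
(350, 27) (353, 260) [ 0.342 -0.114  0.405] [[0.5 0.1]] [[ 0.4 -0.7]]
(306, 17) (425, 240) [ 0.392 -0.252  0.34 ] [[-0.1 -0. ]] [[-0.1  0.2]]
(325, 33) (430, 270) [ 0.342 -0.282  0.274] [[-0.7 -0.2]] [[-0.6  1.1]]
(350, 27) (425, 240) [ 0.344 -0.218  0.353] [[-16.7  -8.6]] [[-17.  25.]]
(306, 17) (430, 270) [ 0.366 -0.282  0.311] [[8.2 2.2]] [[  6.  -13.2]]
```

View pics/sceneB.png

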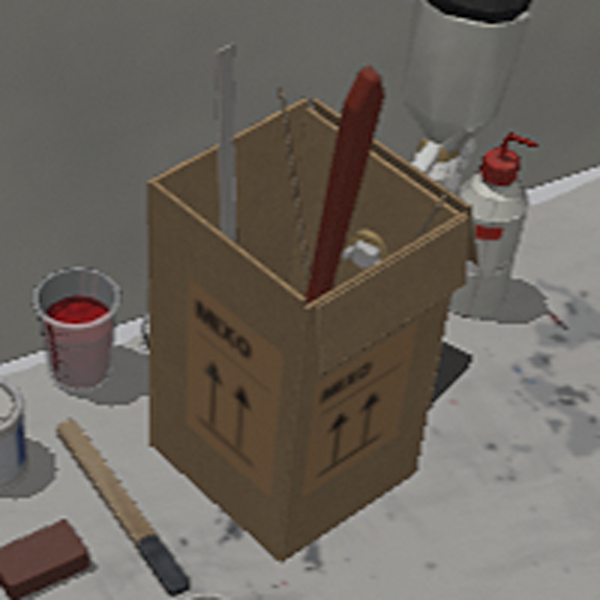

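View pics/topC.png

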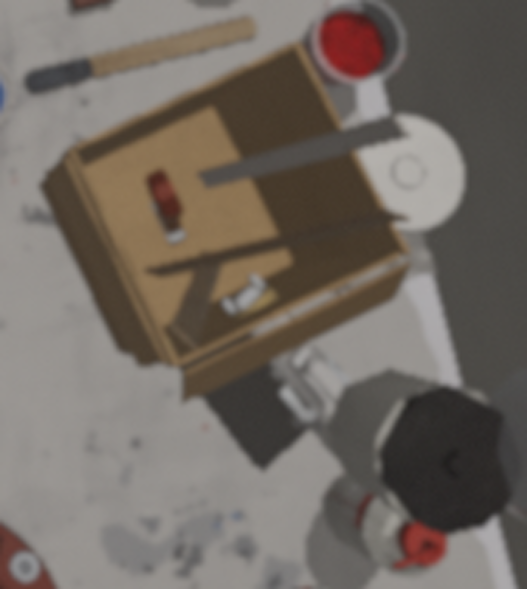

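The carton's top is at z≈0.25, the red stick reaches 0.405 and the ruler 0.34, so that area needs clearance. Now I'll finish the detections with better thresholds.

```bash
python3 - <<'E'
from det import *
H,S,V=cv2.split(hsv)
def cont(n,m,r,z,k=1,open_=5):
    m=roi((m*255).astype(np.uint8),*r); m=cv2.morphologyEx(m,cv2.MORPH_OPEN,np.ones((open_,open_),np.uint8))
    out=[]
    for kk in big(m,k):
        M=cv2.moments(kk); p=pix((M['m10']/M['m00'],M['m01']/M['m00'])); P=ray(c,p,z)[0]
        print(n,p.round(1),"area",round(M['m00']/s/s,1),P.round(4)); out.append((P,kk))
    return out
hole=(g>78)&(g<127)
o=cont("spray",hole,(146,198,184,266),.0105,3,9)
o2=cont("serv",hole,(230,184,268,252),.0105,2,9)
L={"spray":np.array([[0,46],[-21,-45],[26,-45]])/1e3,"serv":np.array([[0,46],[0,-44]])/1e3}
for n,oo in (("spray",o),("serv",o2)):
    W=np.array([x[0][:2] for x in oo]); l=L[n]; lc=l.mean(0); wc=W.mean(0)
    a=l-lc;b=W-wc; th=np.arctan2((a[:,0]*b[:,1]-a[:,1]*b[:,0]).sum(),(a*b).sum())
    R=np.array([[np.cos(th),-np.sin(th)],[np.sin(th),np.cos(th)]]); t=wc-R@lc
    print(n,"origin",t.round(4),"yaw",np.degrees(th).round(2),"res mm",((l@R.T+t-W)*1e3).round(1).tolist()); print((l@R.T+t).round(4).tolist())
o=cont("box",(S>70)&((H<12)|(H>170)),(310,170,345,208),.022)
rc=cv2.minAreaRect(o[0][1]); print(ray(c,pix(cv2.boxPoints(rc)),.018)[:,:2].round(3).tolist())
cont("noz",S>60,(198,197,212,210),.010,1,1)
cont("cap",g>0,(291,190,293,192),.018,1,1)
for n,r in [("tinL",(190,222,230,262)),("tinR",(358,158,395,198))]:
    e=cv2.HoughCircles(cv2.cvtColor(im,cv2.COLOR_BGR2GRAY)[r[1]*s:r[3]*s,r[0]*s:r[2]*s],cv2.HOUGH_GRADIENT,1.5,300,param1=80,param2=25,minRadius=36,maxRadius=64)
    if e is not None:
        x=e[0,0]; p=pix(x[:2]+np.array(r[:2])*s); print(n,p,x[2]/s,ray(c,p,.073)[0].round(4))
v=im.copy()
# predicted lid outlines check
cs=robot.get_calibration("scene")
print("scene cap/noz", proj(cs,[[.546,-.011,.012],[.4995,.2147,.01]]))
E
```

```text
spray [162.6 215.1] area 761.6 [0.4591 0.3194 0.0105]
spray [157.2 250.8] area 256.7 [0.3661 0.3215 0.0105]
spray [175.6 248.2] area 111.3 [0.376  0.2755 0.0105]
serv [251.5 234.4] area 760.1 [0.4252 0.0852 0.0105]
serv [244.1 200.7] area 752.9 [0.5122 0.1118 0.0105]
spray origin [0.4144 0.3101] yaw -78.13 res mm [[0.4, 0.1], [-0.1, -0.1], [-0.3, -0.1]]
[[0.4595, 0.3196], [0.3661, 0.3214], [0.3757, 0.2754]]
serv origin [0.4696 0.0988] yaw 107.03 res mm [[0.5, 0.1], [-0.5, -0.1]]
[[0.4256, 0.0853], [0.5117, 0.1117]]
box [327.1 188.2] area 341.5 [ 0.5582 -0.1017  0.022 ]
[[0.584, -0.073], [0.599, -0.108], [0.534, -0.131], [0.52, -0.097]]
noz [204.6 202.9] area 14.8 [0.4991 0.2142 0.01  ]
cap [291.5 190.5] area 3.1 [ 0.5465 -0.0097  0.018 ]
tinL [208.9375 240.5625] 13.65 [0.3943 0.182  0.073 ]
tinR [378.4375 173.9375] 15.299999 [ 0.5908 -0.223   0.073 ]
scene cap/noz [[255.40445933 216.9083023 ]
 [295.44393306 304.76974131]]
```

The tray fits agree within 0.5 mm. The service holes came out swapped: its tin hole is at (0.512, 0.112) and its box hole at (0.426, 0.085). I'll move over the left tin and nozzle and refine with the wrist camera.

```bash
python3 - <<'E'
from h import *
robot.move_pose([.41,.19,.27],[180,0,105])
c=robot.get_calibration("wrist"); im=robot.grab_frame("wrist"); cv2.imwrite("pics/w1.png",im)
np.save("w1c.npy",c,allow_pickle=True)
print(robot.observe()["time"],robot.observe()["tool_pos"])
print("tin lid",proj(c,[.3943,.182,.073]),"noz",proj(c,[.4991,.2142,.01]),"holes",proj(c,[[.4595,.3196,.0105],[.5117,.1117,.0105],[.4256,.0853,.0105]]).round(0).tolist())
s=robot.grab_frame("scene"); cv2.imwrite("pics/s1.png",s)
E
```

```text
1.9417 [0.40988453 0.19069863 0.2701419 ]
tin lid [[256.22778928 206.48800065]] noz [[381.7133568  180.58963182]] holes [[380.0, 45.0], [358.0, 281.0], [267.0, 284.0]]
```

View pics/w1.png

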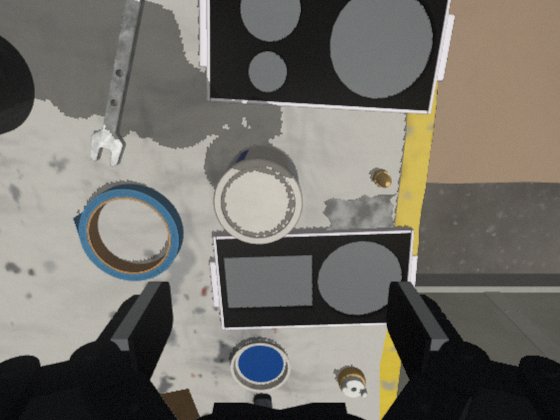

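View pics/s1.png

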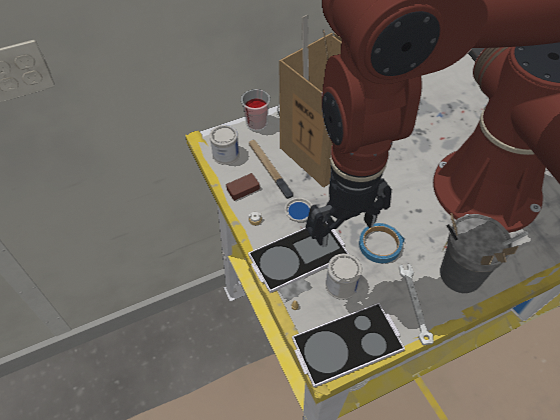

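```bash
python3 - <<'E'
from h import *
c=np.load("w1c.npy",allow_pickle=True).item()
print("tin",ray(c,[258.3,203],.073),"noz",ray(c,[380.5,178.5],.012),"cap",ray(c,[351,381],.012))
cs=robot.get_calibration("scene")
for z in (.4,.45,.5,.55,.6,.65,.7): print(z,ray(cs,[[405,42],[333,118]],z)[:,:2].round(3).tolist())
print(robot.observe()["q"])
E
```

```text
tin [[0.39513035 0.18504822 0.073     ]] noz [[0.49671797 0.21607487 0.012     ]] cap [[ 0.54299856 -0.00501659  0.012     ]]
0.4 [[0.257, -0.062], [0.425, 0.098]]
0.45 [[0.287, 0.001], [0.441, 0.147]]
0.5 [[0.317, 0.064], [0.456, 0.196]]
0.55 [[0.347, 0.127], [0.472, 0.245]]
0.6 [[0.378, 0.189], [0.488, 0.294]]
0.65 [[0.408, 0.252], [0.504, 0.343]]
0.7 [[0.438, 0.315], [0.52, 0.392]]
[ 8.28774652e+00 -2.06069799e+01 -2.24577397e+01  8.81415754e+01
  7.25889413e-03  8.31948210e+01]
```

```bash
python3 - <<'E'
from h import *
t=robot.grab_frame("top"); cv2.imwrite("pics/t1.png",t)
cv2.imwrite("pics/t1c.png",cv2.resize(t[170:420,200:480],None,fx=2.3,fy=2.3,interpolation=cv2.INTER_CUBIC))
s=cv2.imread("pics/s1.png"); cv2.imwrite("pics/s1c.png",cv2.resize(s[0:260,260:560],None,fx=2.3,fy=2.3,interpolation=cv2.INTER_CUBIC))
E
```

```text
(no output)
```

View pics/t1c.png

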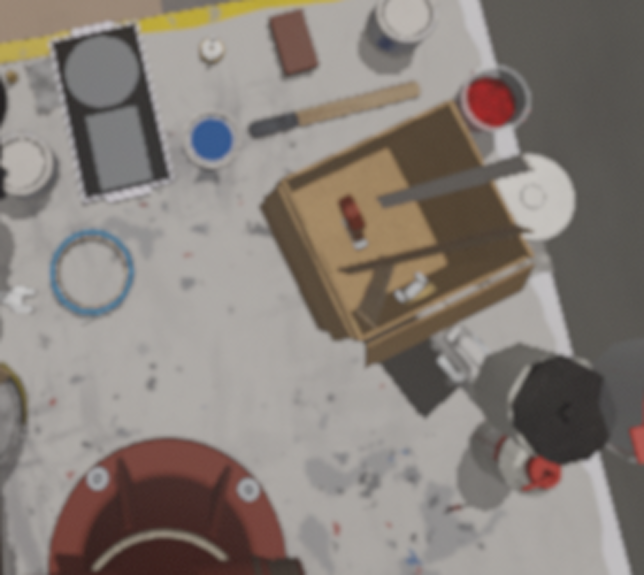

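View pics/s1c.png

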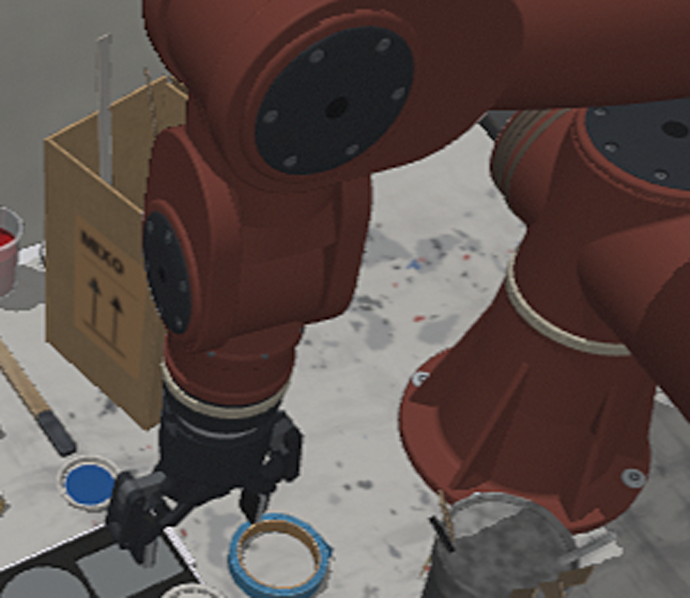

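View pics/t1.png

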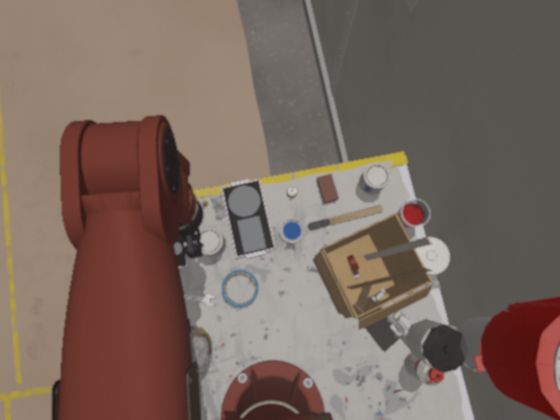

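The forearm runs in the TCP's plane at about TCP+0.38 m, so it clears the carton, the stick and the ruler. Now I'll grasp the left tin and weigh it.

```bash
python3 - <<'E'
from h import *
x,y=.3948,.1838
robot.line_to([x,y,.2]); robot.pause(.3); f0=np.mean([robot.observe()["ft_force"] for _ in range(3)],0)
hit=robot.line_to([x,y,.094],vel=.12,guard=15); print("hit",hit)
robot.set_gripper(.05); s=robot.observe(); print(s["gripper_width"],s["ft_force"])
robot.line_to([x,y,.2],vel=.12); robot.pause(.4)
s=robot.observe(); print(f0,s["ft_force"],s["gripper_width"],s["time"])
E
```

```text
hit False
0.06573383422830822 [-0.44233276 -0.66759123  6.39564079]
[-0.70228242  0.09694253 -0.13362258] [-1.14410829 -0.04875506 -0.78277335] 0.0657103308991378 5.7667
```

The change is −0.65 N, so this is the empty tin and it goes to the service tray.

```bash
python3 - <<'E'
from h import *
c=np.load("w1c.npy",allow_pickle=True).item()
w=ray(c,[360,278],.0105)[0]; print(w)
x,y=(.5117+w[0])/2,(.1117+w[1])/2
robot.line_to([x,y,.2],vel=.2); robot.line_to([x,y,.115],vel=.15)
print("hit",robot.line_to([x,y,.0995],vel=.04,guard=6),robot.observe()["tool_pos"])
robot.set_gripper(.085); robot.line_to([x,y,.25],vel=.2)
cv2.imwrite("pics/w2.png",robot.grab_frame("wrist")); cv2.imwrite("pics/s2.png",robot.grab_frame("scene"))
print(x,y,robot.observe()["time"])
E
```

```text
[0.51212493 0.11582796 0.0105    ]
hit True [0.51258308 0.11372418 0.10229508]
0.5119124630065747 0.1137639806438265 9.0167
```

View pics/w2.png

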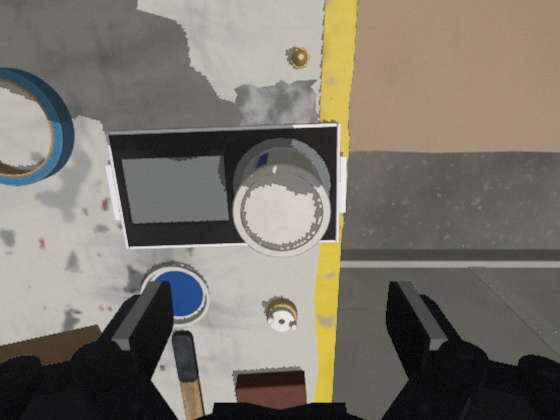

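```bash
python3 - <<'E'
from h import *
c=robot.get_calibration("wrist"); im=cv2.imread("pics/w2.png"); h=cv2.cvtColor(im,cv2.COLOR_BGR2HSV)
print("tin",proj(c,[.5119,.1138,.08]))
for n,(x0,y0,x1,y1),zs in (("cap",(260,285,305,340),(.006,.012,.018)),("noz",(285,40,315,75),(.005,.010))):
    m=np.zeros(h.shape[:2],np.uint8); m[y0:y1,x0:x1]=((h[y0:y1,x0:x1,1]>80)*255)
    ys,xs=np.nonzero(m); print(n,xs.min(),xs.max(),ys.min(),ys.max(),xs.mean(),ys.mean())
    for z in zs: print(z,ray(c,[xs.mean(),ys.mean()],z)[0])
print(ray(c,[282,320],.018))
cv2.imwrite("pics/w2c.png",cv2.resize(im[20:350,220:330],None,fx=1.8,fy=1.8)); cv2.imwrite("pics/w2d.png",cv2.resize(im[280:345,240:320],None,fx=7,fy=7))
E
```

```text
tin [[281.07930681 214.23893375]]
cap 267 296 298 319 281.9488188976378 305.70866141732284
0.006 [ 5.43732895e-01 -4.01189648e-04  6.00000000e-03]
0.012 [0.54268981 0.00334134 0.012     ]
0.018 [0.54164673 0.00708388 0.018     ]
noz 290 308 48 67 299.038062283737 57.937716262975776
0.005 [0.49910776 0.21561596 0.005     ]
0.01 [0.49895493 0.2152703  0.01      ]
[[ 0.54569727 -0.00774018  0.018     ]]
```

View pics/w2d.png

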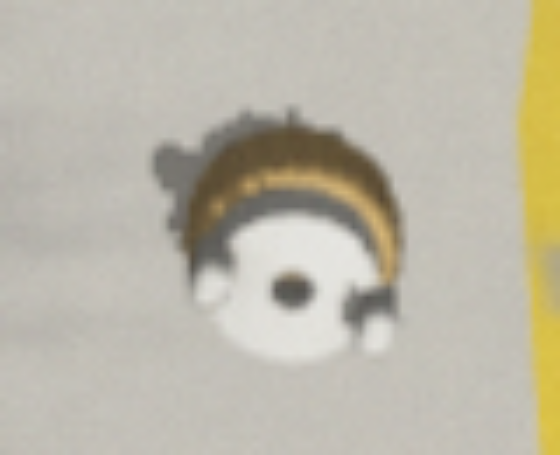

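The horns lie along the current jaw axis, so I'll grip the ring across them with the jaw axis near 105°.

```bash
python3 - <<'E'
from h import *
x,y=.546,-.0105
robot.move_pose([x,y,.2],[180,0,195]); robot.set_gripper(.06)
cal=robot.get_calibration("wrist"); im=robot.grab_frame("wrist"); cv2.imwrite("pics/w3.png",im)
print(proj(cal,[[x,y,0],[x,y,.012]]),robot.observe()["time"])
E
```

```text
[[277.3008042  198.32052083]
 [277.21442213 203.18459685]] 11.025
```

View pics/w3.png

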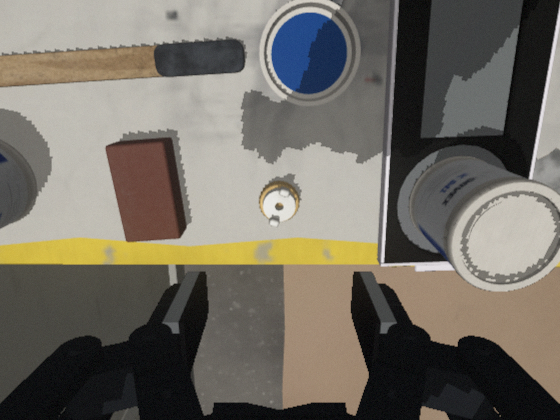

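The cap is at (279,202), which matches the prediction of (277,203). The empty tin sits inside its cut-out.

```bash
python3 - <<'E'
from h import *
x,y=.546,-.0105
print("hit",robot.line_to([x,y,.078],vel=.12,guard=10))
robot.set_gripper(.015); s=robot.observe(); print(s["gripper_width"],s["tool_pos"])
robot.line_to([x,y,.2],vel=.15); print(robot.observe()["gripper_width"])
robot.move_pose([.3665,.323,.2],[180,0,192])
s=robot.observe(); print(s["gripper_width"],s["time"],s["tool_pos"])
cv2.imwrite("pics/w4.png",robot.grab_frame("wrist"))
E
```

```text
hit False
0.024590585673171603 [ 0.54645996 -0.01061087  0.07896392]
0.024556137981690002
0.02448201971171522 14.9917 [0.36711199 0.32249646 0.19989807]
```

View pics/w4.png

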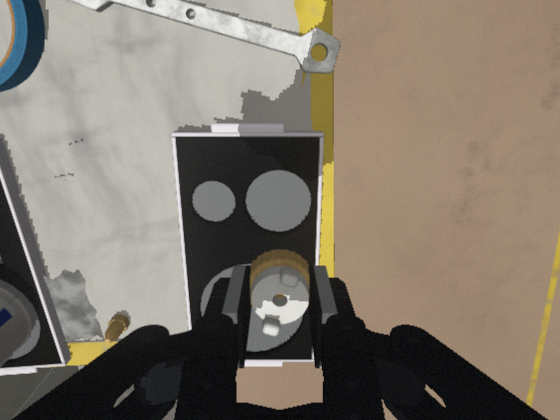

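```bash
python3 - <<'E'
from h import *
c=robot.get_calibration("wrist"); s=robot.observe(); print(s["tool_pos"])
print("hole",ray(c,[[278.5,200.5],[213.5,201]],.0105))
for z in (.137,.142): print("cap hole",ray(c,[280,299],z))
E
```

```text
[0.36723811 0.32236638 0.19991771]
hole [[0.36540616 0.32278042 0.0105    ]
 [0.37543565 0.27703241 0.0105    ]]
cap hole [[0.36748641 0.32413066 0.137     ]]
cap hole [[0.3644321  0.32347749 0.142     ]]
```

Views agree within 2 mm. I'll place the cap now.

```bash
python3 - <<'E'
from h import *
x,y=.3665,.3220
robot.line_to([x,y,.1],vel=.15)
print("hit",robot.line_to([x,y,.083],vel=.03,guard=4),robot.observe()["tool_pos"])
robot.set_gripper(.05); robot.line_to([x,y,.2],vel=.15)
cv2.imwrite("pics/w5.png",robot.grab_frame("wrist")); print(robot.observe()["time"])
E
```

```text
hit True [0.36662236 0.32208012 0.08595319]
17.6833
```

View pics/w5.png

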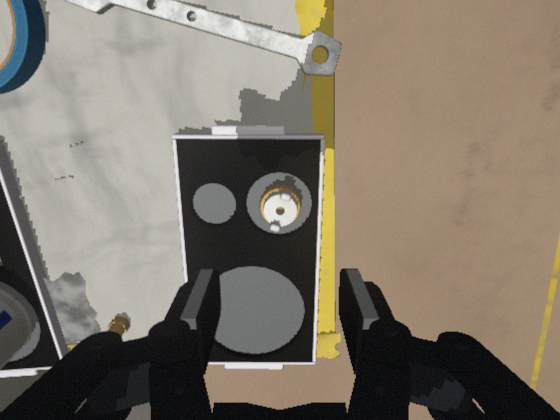

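The cap is seated at (280,205), inside its cut-out. Nozzle next.

```bash
python3 - <<'E'
from h import *
x,y=.4988,.2152
robot.move_pose([x,y,.2],[180,0,102]); 
c=robot.get_calibration("wrist"); im=robot.grab_frame("wrist"); cv2.imwrite("pics/w6.png",im); print(proj(c,[[x,y,0],[x,y,.01]]))
h=cv2.cvtColor(im,cv2.COLOR_BGR2HSV); m=((h[...,1]>80)&(h[...,0]>12)&(h[...,0]<26)).astype(np.uint8); m[:150]=0;m[250:]=0;m[:,:240]=0;m[:,320:]=0
ys,xs=np.nonzero(m); print(xs.min(),xs.max(),ys.min(),ys.max(),ray(c,[xs.mean(),ys.mean()],.01))
cv2.imwrite("pics/w6c.png",cv2.resize(im[140:260,220:340],None,fx=5,fy=5))
E
```

```text
[[280.35462194 200.46929204]
 [280.38915115 204.56637407]]
272 319 150 249 [[0.51626788 0.22282702 0.01      ]]
```

View pics/w6c.png

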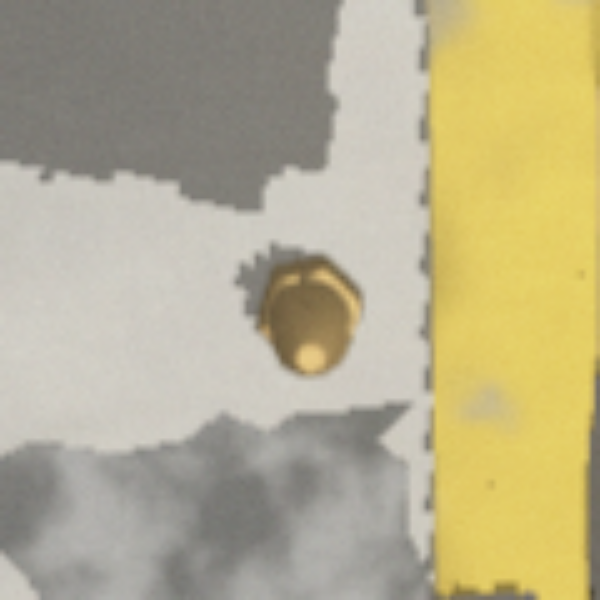

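```bash
python3 - <<'E'
from h import *
c=robot.get_calibration("wrist"); p=ray(c,[282.2,202],.009)[0]; print(p)
x,y=(p[0]+.4988)/2,(p[1]+.2152)/2
print("hit",robot.line_to([x,y,.0755],vel=.12,guard=10))
robot.set_gripper(.005); s=robot.observe(); print(s["gripper_width"],s["tool_pos"])
robot.line_to([x,y,.2],vel=.15)
hx,hy=.3757,.2762
robot.move_pose([hx,hy,.2],[180,0,102]); s=robot.observe(); print(s["gripper_width"],s["time"])
cv2.imwrite("pics/w7.png",robot.grab_frame("wrist"))
E
```

```text
[0.49978026 0.21718207 0.009     ]
hit False
0.010790741513147397 [0.49972577 0.21626296 0.07621973]
0.01065012544219761 22.1417
```

View pics/w7.png

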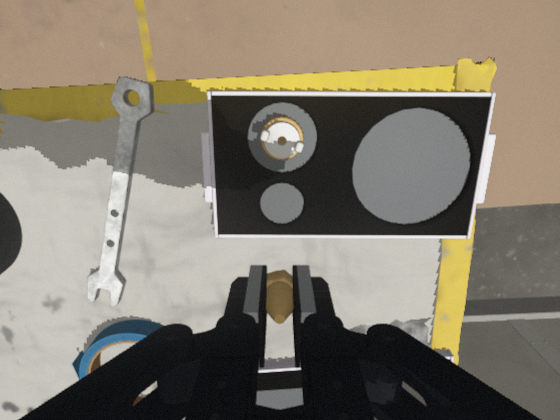

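```bash
python3 - <<'E'
from h import *
c=robot.get_calibration("wrist"); s=robot.observe(); print(s["tool_pos"],proj(c,[s["tool_pos"][0],s["tool_pos"][1],.0105]),ray(c,[282,203],.0105))
x,y=.3757,.2762
robot.line_to([x,y,.098],vel=.15)
print("hit",robot.line_to([x,y,.080],vel=.03,guard=4),robot.observe()["tool_pos"])
robot.set_gripper(.03); robot.line_to([x,y,.2],vel=.15)
c=robot.get_calibration("wrist");im=robot.grab_frame("wrist");cv2.imwrite("pics/w8.png",im); cv2.imwrite("pics/w8c.png",cv2.resize(im[80:260,190:370],None,fx=3.3,fy=3.3)); print(robot.observe()["time"])
E
```

```text
[0.37582057 0.27611441 0.19958243] [[279.68771814 204.25814396]] [[0.37725295 0.2773918  0.0105    ]]
hit True [0.37585317 0.27623701 0.08323476]
24.8917
```

View pics/w8c.png

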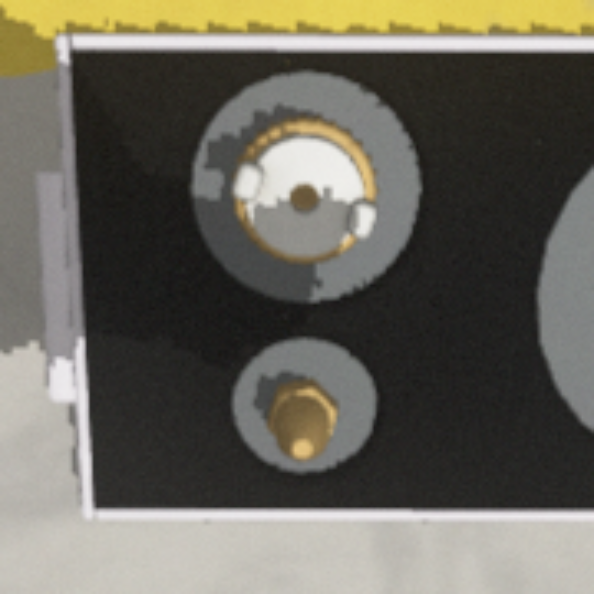

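Both small parts are upright in their cut-outs. Seal box next.

```bash
python3 - <<'E'
from h import *
x,y=.5585,-.1015
robot.move_pose([x,y,.22],[180,0,199.5-360]); robot.set_gripper(.07)
c=robot.get_calibration("wrist"); im=robot.grab_frame("wrist"); cv2.imwrite("pics/w9.png",im); print(proj(c,[x,y,.022]))
h=cv2.cvtColor(im,cv2.COLOR_BGR2HSV); m=(((h[...,0]<12)|(h[...,0]>170))&(h[...,1]>80)).astype(np.uint8)*255; m=cv2.morphologyEx(m,cv2.MORPH_OPEN,np.ones((5,5)))
k=max(cv2.findContours(m,cv2.RETR_EXTERNAL,cv2.CHAIN_APPROX_NONE)[0],key=cv2.contourArea); rc=cv2.minAreaRect(k); print(rc)
b=ray(c,cv2.boxPoints(rc),.022); print(b.round(4),b.mean(0)); cv2.imwrite("pics/w9c.png",cv2.resize(im,None,fx=1,fy=1)); print(robot.observe()["time"],robot.observe()["tool_pos"])
E
```

```text
[[277.28061284 198.99374281]]
((275.5, 197.0), (90.0, 53.0), 90.0)
[[ 0.5322 -0.1322  0.022 ]
 [ 0.5196 -0.0965  0.022 ]
 [ 0.5849 -0.072   0.022 ]
 [ 0.5985 -0.1106  0.022 ]] [ 0.55878844 -0.10280158  0.022     ]
27.5167 [ 0.55851488 -0.10142809  0.22001084]
```

View pics/w9.png

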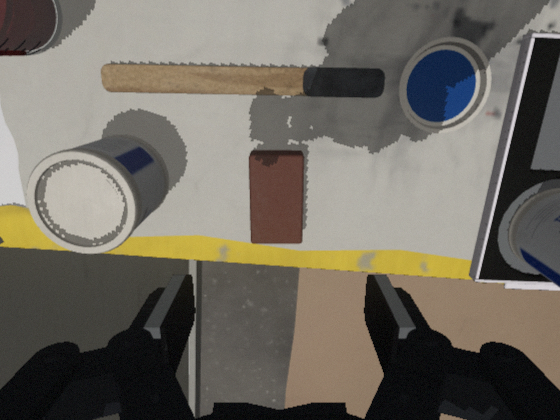

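The box is at (276,197) and squared to the jaws. Grasping it.

```bash
python3 - <<'E'
from h import *
c=robot.get_calibration("wrist"); print("tinR",ray(c,[[81.5,199]],.073), ray(robot.get_calibration("top"),[[376.2,176]],.073))
x,y=.5587,-.102
print("hit",robot.line_to([x,y,.080],vel=.13,guard=10))
robot.set_gripper(.03); s=robot.observe(); print(s["gripper_width"],s["tool_pos"])
robot.line_to([x,y,.2],vel=.15)
robot.move_pose([.4256,.0868,.2],[180,0,197-360]); s=robot.observe(); print(s["gripper_width"],s["time"])
cv2.imwrite("pics/w10.png",robot.grab_frame("wrist"))
E
```

```text
tinR [[ 0.58295322 -0.21747654  0.073     ]] [[ 0.5850756  -0.21760218  0.073     ]]
hit False
0.038678330042921184 [ 0.55932938 -0.10224891  0.0810232 ]
0.03832106154741393 30.9917
```

View pics/w10.png

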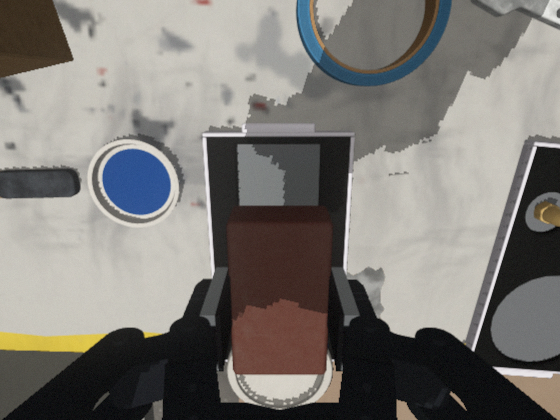

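```bash
python3 - <<'E'
from h import *
c=robot.get_calibration("wrist"); s=robot.observe(); print(s["tool_pos"],"boxtop",ray(c,[[280,207],[280,375]],.141),ray(c,[280,291],.141))
print("hole edge near robot, sides",ray(c,[[279,144],[237,170],[321,170]],.012))
x,y=.4256,.0868
robot.line_to([x,y,.105],vel=.15)
print("hit",robot.line_to([x,y,.085],vel=.03,guard=4),robot.observe()["tool_pos"])
robot.set_gripper(.055); robot.line_to([x,y,.22],vel=.15)
im=robot.grab_frame("wrist");cv2.imwrite("pics/w11.png",im);print(robot.observe()["time"])
E
```

```text
[0.42639643 0.08598207 0.20002286] boxtop [[0.38804785 0.0760521  0.141     ]
 [0.45954738 0.09785207 0.141     ]] [[0.42090856 0.08607122 0.141     ]]
hole edge near robot, sides [[0.38559378 0.07476436 0.012     ]
 [0.41142093 0.05199612 0.012     ]
 [0.39436417 0.1080437  0.012     ]]
hit True [0.42551682 0.08683283 0.08801993]
33.7833
```

View pics/w11.png

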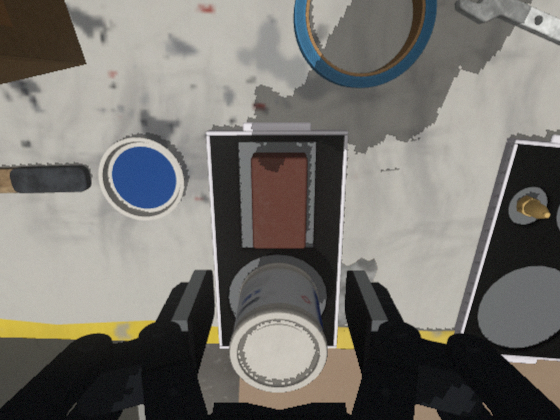

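The box is seated flat. Contact came at +7 mm, as expected. Now the second tin, with the jaw axis turned away from the cup.

```bash
python3 - <<'E'
from h import *
robot.set_gripper(.085)
x,y=.584,-.2175
robot.line_to([.53,.02,.25],vel=.25)
robot.move_pose([x,y,.24],[180,0,-134])
c=robot.get_calibration("wrist"); cv2.imwrite("pics/w12.png",robot.grab_frame("wrist")); cv2.imwrite("pics/s12.png",robot.grab_frame("scene"))
print(proj(c,[[x,y,.073],[.496,-.31,.086]]),robot.observe()["q"].round(1),robot.observe()["time"])
E
```

```text
[[275.40578634 210.40586571]
 [272.42901461 -12.58407902]] [-32.3   9.7   3.   83.3   0.  -78.4] 35.9167
```

View pics/w12.png

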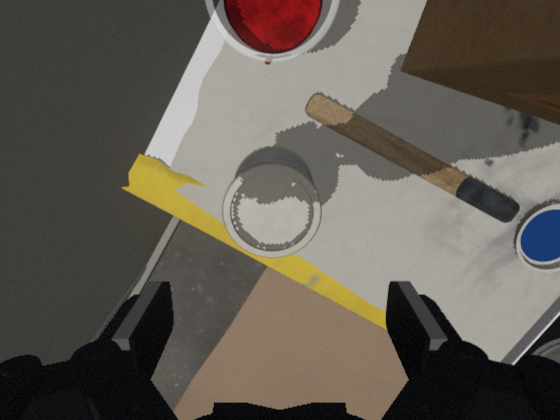

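View pics/s12.png

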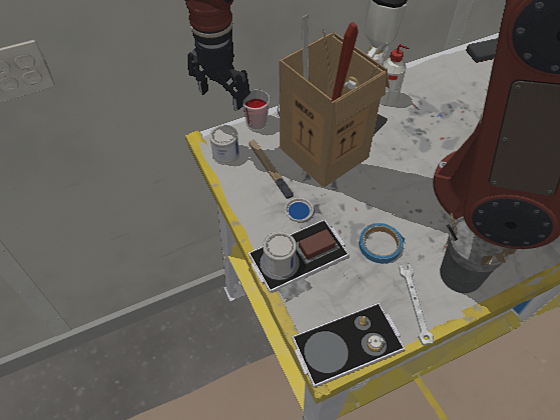

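The lid is at (272,210), within 2 mm of prediction, and the cup and carton are well clear. Descending.

```bash
python3 - <<'E'
from h import *
c=robot.get_calibration("wrist"); p=ray(c,[272,210],.073)[0]; x,y=(p[0]+.584)/2,(p[1]-.2175)/2; print(x,y)
robot.line_to([x,y,.2],vel=.15); robot.pause(.3); f0=robot.observe()["ft_force"]
print("hit",robot.line_to([x,y,.098],vel=.1,guard=12),robot.observe()["tool_pos"])
robot.set_gripper(.05); s=robot.observe(); print(s["gripper_width"],s["tool_pos"])
robot.line_to([x,y,.22],vel=.1); robot.pause(.4); s=robot.observe(); print(f0,s["ft_force"],s["gripper_width"],s["time"])
E
```

```text
0.5849287520176429 -0.21824587759687883
hit False [ 0.58540102 -0.21852714  0.0988948 ]
0.06567930032630033 [ 0.58577793 -0.21881264  0.0995408 ]
[-0.28590386 -0.19824492 -0.91018623] [-0.77522059  0.13424778 -3.19461603] 0.06552292568697143 39.8833
```

Clearly heavier, so this is the full tin and it goes to the spray tray.

```bash
python3 - <<'E'
from h import *
print(np.mean([(robot.pause(.05),robot.observe()["ft_force"])[1] for _ in range(10)],0))
robot.line_to([.54,.02,.24],vel=.25)
x,y=.4595,.3205
robot.move_pose([x,y,.2],[180,0,-168])
cv2.imwrite("pics/w13.png",robot.grab_frame("wrist")); 
robot.line_to([x,y,.12],vel=.15)
print(np.mean([(robot.pause(.05),robot.observe()["ft_force"])[1] for _ in range(10)],0))
print("hit",robot.line_to([x,y,.103],vel=.03,guard=4),robot.observe()["tool_pos"])
s=robot.observe(); print(s["gripper_width"],s["time"])
E
```

```text
[ 0.20025009  0.102951   -3.91202668]
[-0.15481514  0.11568204 -3.65487938]
hit True [0.45942208 0.32047969 0.10645585]
0.06567116590602498 44.4083
```

View pics/w13.png

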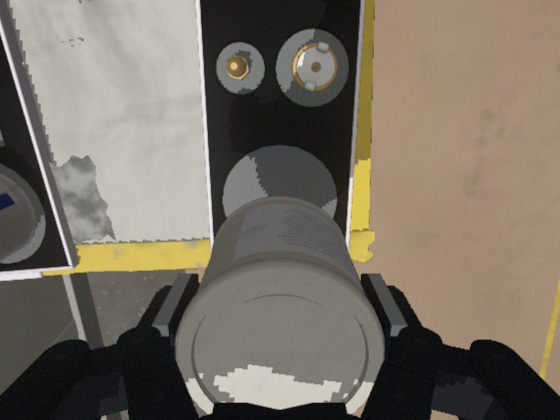

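Averaged weight is 3.7 N, so this tin is full. Contact came at +7 mm. I'll release it, retreat clear and check everything.

```bash
python3 - <<'E'
from h import *
x,y=.4595,.3205
robot.set_gripper(.085); robot.line_to([x,y,.28],vel=.2)
cv2.imwrite("pics/w14.png",robot.grab_frame("wrist"))
robot.move_pose([.14,.584,.304],[180,0,166.5])
s=robot.grab_frame("scene"); t=robot.grab_frame("top")
cv2.imwrite("pics/sf.png",cv2.resize(s[80:390,180:420],None,fx=1.9,fy=1.9,interpolation=cv2.INTER_CUBIC))
cv2.imwrite("pics/tf.png",cv2.resize(t[150:290,135:440],None,fx=2.6,fy=2.6,interpolation=cv2.INTER_CUBIC))
ct=robot.get_calibration("top"); cs=robot.get_calibration("scene")
print(proj(ct,[[.4595,.3196,.08],[.5117,.1117,.08]])); print(robot.observe()["time"])
E
```

```text
[[155.06024397 209.6467837 ]
 [241.95285301 194.75717037]]
47.45
```

View pics/w14.png

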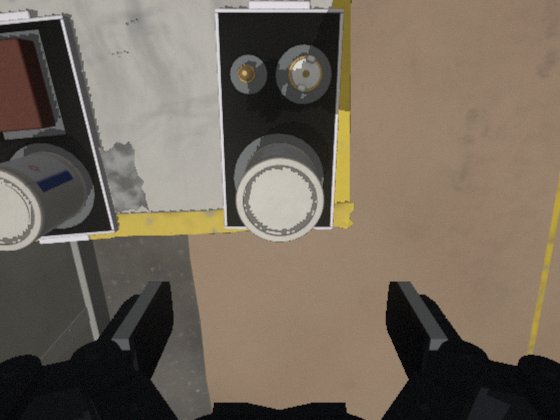

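View pics/sf.png

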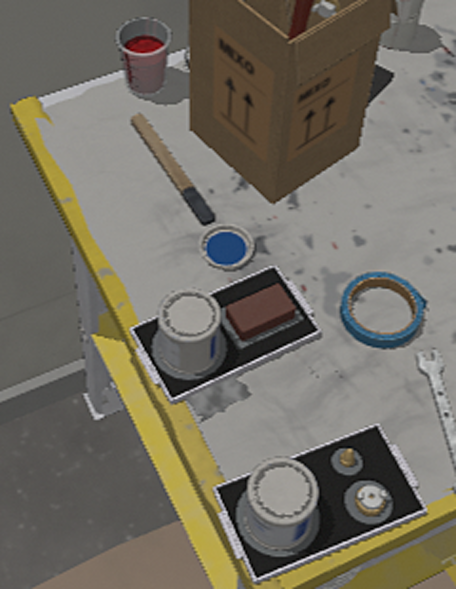

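View pics/tf.png

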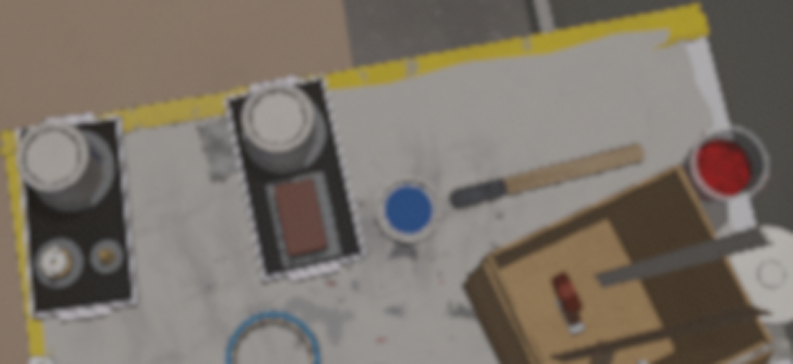

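All five pieces sit upright in their cut-outs. Both lids are within about 1 px of where a centred tin would appear, and the cup hasn't moved. Handing in.

```bash
python3 - <<'E'
from h import *
robot.job_done(); print(robot.observe()["time"])
E
```

```text
the job is handed in; nothing more can be done
the job is handed in; nothing more can be done
```

Both kit trays are made up and the job is handed in, finished at about 47 s of the 120 s allowed.

- **Tins:** The first tin I lifted added about 0.65 N, so it was the empty one and went into the service tray. The other read about 3.7 N, so it was the full one and went into the spray tray.
- **Other pieces:** The air cap and fluid nozzle are in the spray tray, and the seal box is in the service tray.
- **Last checks:** Every piece touched down about 7 mm above the height it was picked up at, which matches the cut-out floors. The final pictures show all five upright inside their cut-outs. Both tin lids are within about 1 px of centred, the paint cup is where it started, and the arm is clear of everything.
- **Disagreements:**
  - The gripper read narrower than the nominal sizes on the small parts: 24.6 mm on the 30 mm cap and 10.7 mm on the 14–16 mm nozzle. I may have held them slightly above the ring and the hexagon, but neither slipped.
  - The wrist and top cameras differed by 1–4 mm, so I placed between their readings.
  - My first weight reading for the full tin was noisy at 2.3 N; averaged readings settled it.

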